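# Load the indexing head and hold its index plunger out

## Task

Slide the taller, narrower of the two loose spacer rings over the upright spindle of the indexing head until it lies flat on the dial, and let go of it. Then take the knob of the sprung index plunger, pull it straight up as far as it goes so that the pin is well clear of its hole in the dial, and finish while still holding it there with the gripper, so that a colleague can turn the dial. Leave everything else where it stands.

Things in the scene. Friction and masses are not known exactly. Their poses are not given: they have to be found in the camera images.
- index_head: Indexing head, fixed; its dial does not turn here. Foot plate 150 (x) x 180 (y) x 10 mm, round dial 130 mm in diameter, top 35 mm above the table, spindle upright in its middle; at -y a dark bracket (upright 30 x 18 mm; arm 18 mm wide along x; top at 62 mm) reaches over the dial's rim and carries the plunger. Origin on the table under the dial's centre, z up; plunger axis at x = 0, y = -57 mm.
- dial_centre (a point): Middle of the dial's top face, 35 mm above the table, at the foot of the spindle: where the ring's underside centre belongs.
- spindle_tip (a point): Top of the steel spindle, 80 mm above the table and 45 mm above the dial. The spindle is 16 mm in diameter, tapering over its top 6 mm to 9 mm.
- knob (a point): Middle of the plunger's black upright cylindrical knob, 24 mm in diameter, 30 mm tall; rises with the plunger. Seated, it is 82 mm above the table (knob from 66 to 96 mm). Grip it from above with the fingers on its sides along the head's x, where the bracket arm under it is only 18 mm wide; 57 mm off along the head's +y stands the spindle.
- plunger (a joint): Vertical travel of the index plunger in m: 0 is seated, with the pin 8 mm deep in a hole of the dial; 0.014 is its upper stop, with the pin 6 mm clear above the dial. A spring pulls it back down with about 4 N at 0 and 9 N at the stop; let go, it snaps back in.
- spacer_tall: The spacer ring to load: plain dark steel, 40 mm outer diameter, 20 mm bore, 30 mm tall, about 0.1 kg, standing on the table with its bore upright. Origin at the centre of its underside, z along the bore.
- spacer_flat: The other dark steel spacer ring, 52 mm outer diameter, 20 mm bore, only 10 mm tall, lying flat on the table; to be left alone. Origin at the centre of its underside.
- can: Round screw-top objective can, 37 mm in diameter, 46 mm tall, standing upright; to be left alone. Origin at the centre of its underside.
- cube: Black filter cube, 33 x 30 x 32 mm; to be left alone. Origin at the centre of its underside.
- bare_post: Loose bare steel post, 13 mm in diameter, 75 mm tall, standing upright on the table; not the spindle, to be left alone. Origin at the centre of its underside.
- hex_key: Steel hex key, 174 x 40 x 7 mm, lying on the table; to be left alone. Origin under its middle.
Mind the look-alikes: they are no part of the job. Of the things like the index_head, leave any that is purple; of the rest the smaller one is meant.

How it is judged:
By the outcome, as a careful person would: the job done as asked, in the order asked, and still so for the second after the job is handed in, while the arm keeps its last pose, push and grip.
It also fails if it takes over 45 s, if anything falls off the work surface, if the arm or the gripper's body presses on something with over 40 N, if the wrist force passes 120 N, or if a joint passes its speed limit or range.

## Robot

A 6-joint arm with a two-finger parallel gripper is mounted at the origin on the work surface; the furniture and walls round the work are solid. World frame = base frame: x ahead of the robot, y to its left, z up, the work surface at z = 0. Lengths are in m, angles in rad, forces in N, time in s.
With the tool pointing down it reaches from about 0.275 to 0.975 m from the base axis. Payload 8.4 kg.
Tool frame: the origin (TCP) lies between the finger pads; the fingertips stand 11 mm ahead of it and the grasp point (between the pads) lies 8 mm behind it; z points along the fingers, y is the line along which they close (so a half turn about z gives the same grasp; the last joint's range is limited). The gripper opens to 92 mm and grips with 3 to 60 N. Pads are 20 mm wide; open, the fingers measure 128 mm over their backs; the gripper's body (75 mm by 189 mm) begins 69 mm behind the grasp point.
Start: joints at [1.274, 0.353, 1.633, -0, 1.155, -0.002], TCP at [0.182, 0.598, 0.226] pointing down, gripper open.
Joint ranges: [-2.63, 2.63], [-0.92, 2.1], [0.06, 2.66], [-1.3, 4.44], [0, 2.69], [-3.02, 3.02]. Speed limits (rad/s): [2.22, 2.22, 2.79, 3.14, 3.14, 3.14].

## Interface

Orientations are given as a unit quaternion [x, y, z, w].
In Python, from workcell import sense, vision, close_job gives the robot as it stands.
- The arm moves only by the tool carry_out, never from a script. Its argument "plan" is a list of rows, each a list of 7 numbers: the opening in per cent of the stroke, from 0 (shut) to 100 (fully open), then the shift along the world's x, y, z in mm, then the turn, a rotation vector about the world's x, y, z in rad. A call has 1 to 8 rows; each row is the pose to reach, as a shift and turn from the pose commanded when the call began; what a row does not reach only later rows make up. A row lasts 1/10 s, in which the tool goes at most 50 mm and 8.59 degrees, less where a joint would pass 70% of its speed; a pose out of reach is approached as far as the arm can. A call with a gripper value outside its range is refused whole. The fingers move at their own pace and stop on an object; "squeeze" is the grip in N (left out, the last holds). Time passes only in rows, so rows that repeat a pose let the fingers close. It gives the time, the measured TCP pose, the force, the opening and the grip force at its end, in the units of the state.
- sense(): the state, without advancing time (a new reading comes with each control period).
- vision.read_camera(name): name is "side" or "top"; returns a dict with "frame" (480x640x3 uint8, red, green, blue), "z_map" (480x640 float32, m along the optical axis (not along the pixel's ray), 0 where there is no reading), "fx", "fy", "cx", "cy" (pixels), "camera_from_world" (4x4, takes a point from world to camera coordinates). Camera axes: x right, y up, looking along -z (the intrinsics and any distortion apply to the point x, -y, -z); pixel columns grow to the right and rows downward; lengths in m; the calibration is good to about 2 mm. A picture is of the moment at which its call begins.
- close_job(): hands the job in; it is judged then, once.
The state is a dict: "time_s": time; "joint_positions": joint angles; "qd": joint speeds; "effort": joint torques, N m; "tool_pos": TCP position; "ee_rot": TCP orientation; "wrist_force": force on the tool from outside, world axes, zero at the start; "moment": the same for the moment, N m; "grip_width": opening from 0.0 (shut) to 1.0 (fully open); "grip_force": force on a finger pad.
Only numpy, scipy, OpenCV 4.12 (cv2) and the standard library are available. Lean on these libraries where they do the work, as an engineer would, in place of code of your own. Each camera call takes 0.05 s, during which the arm holds its last target. There are 200 camera calls.

## Working session

There is one attempt and no reset: what is moved stays moved. The work goes in short steps, Python scripts to look and compute and a tool call to move; the robot and the scene stay as the last step left them, time stands still between calls to the robot, and variables do not carry over. Pictures are saved under pics/ and viewed, at most 10 in all, crops included, and the job is handed in when it is done.

Besides the shell and the picture viewer there is one more tool, called after "Call:" as name(argument=value, ...) on one line, values as JSON. carry_out: Moves the arm, as the interface text tells. Its arguments: {"type":"object","properties":{"plan":{"type":"array","items":{"type":"array","items":{"type":"number"}}},"squeeze":{"type":"number"}},"required":["plan"]}

```bash
mkdir -p pics
cat > h.py <<'E'
import numpy as np, cv2
from workcell import sense, vision
def cam(n):
    c=vision.read_camera(n); return c
def pts(c):
    v,u=np.mgrid[:480,:640]; d=c["z_map"]
    P=np.stack([(u-c["cx"])/c["fx"]*d,-(v-c["cy"])/c["fy"]*d,-d,np.ones_like(d)],-1)
    W=P@np.linalg.inv(c["camera_from_world"]).T
    W=W[...,:3].copy(); W[d==0]=np.nan
    return W
E
python3 - <<'E'
from h import *
for n in("top","side"):
    c=cam(n); cv2.imwrite(f"pics/{n}0.png",c["frame"][...,::-1]); np.savez(f"{n}0.npz",**c)
    print(n,c["fx"],c["fy"],c["cx"],c["cy"],c.keys()); print(np.linalg.inv(c["camera_from_world"]).round(3))
s=sense();print(s)
E
```

```text
top 478.61611092392127 478.61611092392127 324.4657302392511 233.93805827010578 dict_keys(['frame', 'z_map', 'fx', 'fy', 'cx', 'cy', 'camera_from_world'])
[[ 0.029  0.991 -0.129  0.304]
 [-1.     0.028 -0.007 -0.097]
 [-0.003  0.129  0.992  1.316]
 [ 0.     0.     0.     1.   ]]
side 543.1205441036773 543.1205441036773 318.5324865655497 250.92742147280723 dict_keys(['frame', 'z_map', 'fx', 'fy', 'cx', 'cy', 'camera_from_world'])
[[ 0.998 -0.011  0.068  0.534]
 [ 0.067  0.418 -0.906 -1.434]
 [-0.019  0.908  0.418  0.689]
 [ 0.     0.     0.     1.   ]]
{'time_s': 0.1, 'joint_positions': array([ 1.27361075e+00,  3.53597354e-01,  1.63405891e+00,  7.02884017e-06,
        1.15521024e+00, -2.37865527e-03]), 'qd': array([-3.82943050e-04, -1.40387490e-03, -8.31532293e-05,  1.04642253e-03,
       -4.12210886e-04,  4.71253412e-04]), 'effort': array([-5.58399934e-04, -5.94906986e+01, -3.34932053e+01,  6.98382268e-02,
        1.83641299e-02, -5.87309478e-05]), 'tool_pos': array([0.18145351, 0.59762131, 0.2249276 ]), 'ee_rot': array([ 1.46871623e-01,  9.89155357e-01, -6.29314229e-04, -9.82220619e-05]), 'wrist_force': array([ 0.35002007,  0.50359313, -0.65122465]), 'moment': array([ 0.01331038, -0.05392233, -0.02598734]), 'grip_force': 0.0, 'grip_width': 1.001119633028858}
```

View pics/top0.png

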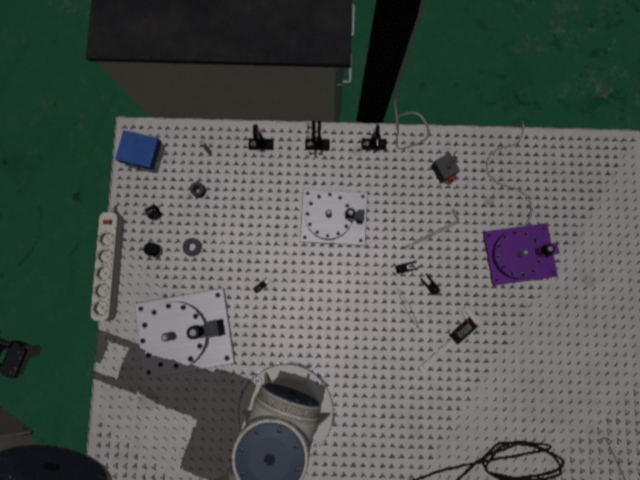

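View pics/side0.png

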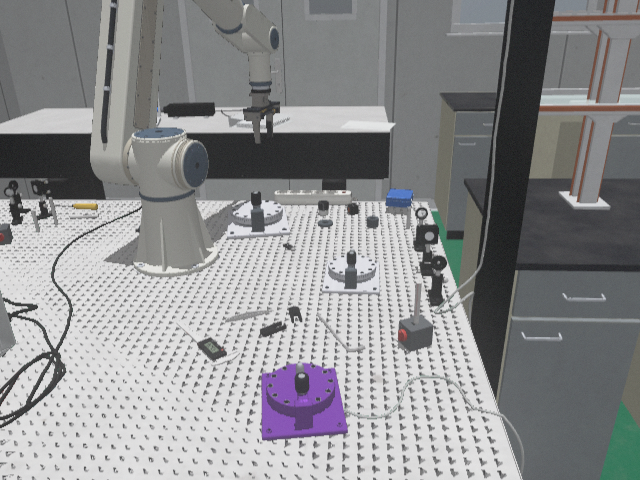

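The top view shows white heads at (333,217), which is small, and (185,333), which is large, plus a purple one at (520,254). Dark rings lie at about (198,190) and (192,247). Next I'll measure and zoom in.

Run:
```python
from h import *
c=dict(np.load("top0.npz")); s=dict(np.load("side0.npz"))
W=pts(c); S=pts(s)
for n,(u,v) in dict(ringA=(198,190),ringB=(192,247),can=(153,212),cube=(152,249),head=(333,217)).items():
    r=11 if n!="head" else 36
    p=W[v-r:v+r,u-r:u+r].reshape(-1,3); p=p[p[:,2]>(.005 if n!="head" else .03)]
    print(n,len(p),np.nanmedian(p,0).round(4),"zpct",np.nanpercentile(p[:,2],[50,90,99]).round(4),"xy lo",np.nanpercentile(p,2,0).round(3),"hi",np.nanpercentile(p,98,0).round(3))
print(np.nanmedian(W[300:420,380:600,2]))
f=c["frame"][...,::-1]
a=cv2.resize(f[170:270,130:230],(400,400),interpolation=2); b=cv2.resize(f[170:270,285:385],(400,400),interpolation=2)
g=s["frame"][...,::-1]
d=cv2.resize(g[190:240,300:400],(400,200),interpolation=2); e=cv2.resize(g[245:295,310:410],(400,200),interpolation=2)
cv2.imwrite("pics/z1.png",np.vstack([np.hstack([a,b]),np.hstack([d,e])]))
```

```text
ringA 173 [0.5892 0.2665 0.0265] zpct [0.0265 0.0309 0.0337] xy lo [0.57  0.248 0.006] hi [0.606 0.285 0.033]
ringB 225 [0.4302 0.2755 0.0088] zpct [0.0088 0.0125 0.0145] xy lo [0.406 0.252 0.005] hi [0.453 0.299 0.014]
can 178 [0.5207 0.3833 0.0284] zpct [0.0284 0.0326 0.0345] xy lo [0.503 0.369 0.007] hi [0.539 0.404 0.034]
cube 207 [0.4179 0.3719 0.0434] zpct [0.0434 0.0471 0.0497] xy lo [0.402 0.359 0.007] hi [0.435 0.395 0.05 ]
head 1728 [ 0.5218 -0.1011  0.0342] zpct [0.0342 0.0597 0.0959] xy lo [ 0.466 -0.184  0.03 ] hi [ 0.582 -0.04   0.094]
-0.0010250822905346624
```

View pics/z1.png

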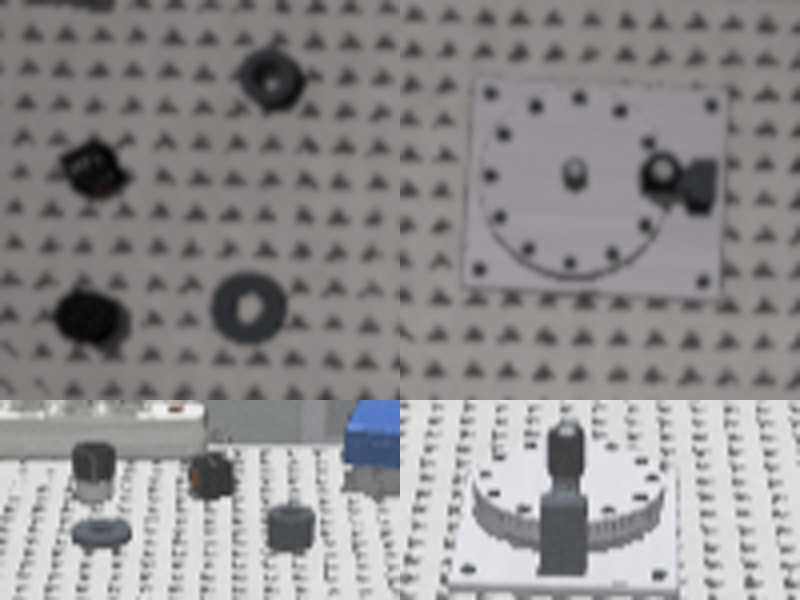

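The crop shows the tall ring at top px (198,190), the flat ring at (192,247), the cube and can to the left, and the small head with its knob towards -y. Now I'll fit these precisely.

```bash
cat >> h.py <<'E'
def proj(c,P):
    P=np.atleast_2d(P); q=np.c_[P,np.ones(len(P))]@c["camera_from_world"].T
    return np.c_[c["cx"]+c["fx"]*q[:,0]/-q[:,2], c["cy"]-c["fy"]*q[:,1]/-q[:,2]]
def ray(c,uv,z):
    uv=np.atleast_2d(uv).astype(float); T=np.linalg.inv(c["camera_from_world"])
    d=np.c_[(uv[:,0]-c["cx"])/c["fx"],-(uv[:,1]-c["cy"])/c["fy"],-np.ones(len(uv))]@T[:3,:3].T
    o=T[:3,3]; return o+d*((z-o[2])/d[:,2])[:,None]
E
python3 - <<'E'
from h import *
c=dict(np.load("top0.npz")); s=dict(np.load("side0.npz"))
W=pts(c); S=pts(s); hsv=cv2.cvtColor(c["frame"],cv2.COLOR_RGB2HSV); g=hsv[...,2]
# foot plate at z=.01: bright smooth region by saturation/hue? use depth-free mask
def win(W,x0,x1,y0,y1,z0,z1): return (W[...,0]>x0)&(W[...,0]<x1)&(W[...,1]>y0)&(W[...,1]<y1)&(W[...,2]>z0)&(W[...,2]<z1)
for n,w in (("top",W),("side",S)):
    m=win(w,.42,.62,-.22,.0,.006,.018); p=w[m][:,:2]
    print(n,"foot",m.sum(),[np.round(a,4) for a in cv2.minAreaRect(p.astype(np.float32))])
    m=win(w,.42,.62,-.22,.0,.03,.040); p=w[m][:,:2]; h=cv2.convexHull(p.astype(np.float32)); print(n,"dial",m.sum(),cv2.minEnclosingCircle(h))
    m=win(w,.49,.56,-.135,-.07,.050,.09); print(n,"spindle",m.sum(),w[m].mean(0).round(4), w[m].max(0).round(3),w[m].min(0).round(3))
    m=win(w,.49,.56,-.19,-.135,.066,.11); print(n,"knob",m.sum(),np.median(w[m],0).round(4), w[m].max(0).round(3),w[m].min(0).round(3))
    m=win(w,.55,.63,.22,.31,.008,.04); print(n,"ring",m.sum(),np.median(w[m],0).round(4), w[m].max(0).round(3),w[m].min(0).round(3))
    m=win(w,.3,.75,-.3,.5,.10,.5); print("tall",m.sum(), w[m].max(0).round(3) if m.any() else 0,w[m].min(0).round(3) if m.any() else 0)
# ring in top by dark mask
m=(g<95).astype(np.uint8); sub=np.zeros_like(m); sub[176:205,184:213]=m[176:205,184:213]
n,l,st,ce=cv2.connectedComponentsWithStats(sub); k=1+np.argmax(st[1:,4]); print(st[k],ce[k])
cs,_=cv2.findContours((l==k).astype(np.uint8),0,2); print("ring ray",ray(c,ce[k],.030),ray(c,cv2.minEnclosingCircle(cs[0])[0],.03), cv2.minEnclosingCircle(cs[0])[1])
print(np.array2string(g[180:202,187:211],max_line_width=200))
print(np.array2string(g[203:225,318:340],max_line_width=200))
E
```

```text
top foot 1265 [array([ 0.5124, -0.1089]), array([0.1848, 0.1801]), np.float64(88.4033)]
top dial 1488 ((0.5254900455474854, -0.11192396283149719), 0.07888159900903702)
top spindle 36 [ 0.5242 -0.0973  0.0723] [ 0.533 -0.091  0.082] [ 0.517 -0.104  0.051]
top knob 83 [ 0.5221 -0.1534  0.0937] [ 0.535 -0.143  0.099] [ 0.511 -0.168  0.066]
top ring 166 [0.5886 0.266  0.0268] [0.609 0.285 0.034] [0.569 0.248 0.008]
tall 280 [0.75  0.104 0.136] [ 0.704 -0.223  0.1  ]
side foot 840 [array([ 0.5232, -0.1165]), array([0.1855, 0.1501]), np.float64(89.1002)]
side dial 681 ((0.5278963446617126, -0.11275843530893326), 0.08346301317214966)
side spindle 12 [ 0.5237 -0.1003  0.08  ] [ 0.53  -0.093  0.084] [ 0.519 -0.107  0.077]
side knob 115 [ 0.5223 -0.1635  0.0867] [ 0.533 -0.145  0.099] [ 0.512 -0.174  0.066]
side ring 115 [0.5874 0.2539 0.0238] [0.608 0.291 0.035] [0.57  0.242 0.008]
tall 473 [0.75  0.108 0.137] [ 0.702 -0.229  0.1  ]
[188 178  22  21 233] [197.88841202 189.10300429]
ring ray [[0.58586508 0.26241113 0.03      ]] [[0.58760006 0.26083717 0.03      ]] 10.511998176574707
[[129 110 
[... 3471 characters left out ...]
3 146 126 103  82  87 114 130 149 154 155 154 154 154 154 155]
 [154 154 155 154 154 154 155 153 147 137 125 128 143 149 154 155 155 156 154 155 155 156]
 [154 154 154 155 154 154 154 153 154 151 149 149 153 154 155 153 154 155 154 155 154 155]
 [154 154 154 155 153 154 153 154 155 154 154 153 154 154 155 154 154 154 154 155 155 154]
 [153 153 153 153 153 154 154 154 155 153 154 155 154 155 154 154 154 154 155 155 154 155]
 [152 153 152 152 153 152 152 153 153 154 153 153 154 153 154 154 153 154 153 153 152 154]
 [156 155 155 155 155 155 153 153 154 155 154 154 155 155 154 154 154 153 154 153 154 154]
 [158 157 159 157 159 159 158 158 158 158 158 157 157 157 157 156 156 157 156 156 156 156]]
```

Run:
```python
from h import *
c=dict(np.load("top0.npz")); s=dict(np.load("side0.npz"))
W=pts(c); g=cv2.cvtColor(c["frame"],cv2.COLOR_RGB2GRAY)
p=W[176:205,184:213].reshape(-1,3); p=p[(p[:,2]>.025)]; print("ring depth pts",len(p),p.mean(0),(p.max(0)+p.min(0))/2)
print("ring eye",ray(c,(196.9,188),.03))
print("tip eye",ray(c,(328.2,211.6),.08))
# spindle foot: symmetric silhouettes; dial holes
b=g[180:255,290:375]; m=(b<125).astype(np.uint8)
n,l,st,ce=cv2.connectedComponentsWithStats(m)
H=[]
for k in range(1,n):
    u,v=ce[k]+[290,180]; P=ray(c,(u,v),.035)[0]
    if st[k][4]<20: print(st[k][4],(round(u,1),round(v,1)),P.round(4),ray(c,(u,v),.01)[0].round(4)); H.append(P)
sg=s["frame"].max(2)
print(np.array2string(sg[246:262,342:362],max_line_width=200))
for q in ([.524,-.099,.08],[.522,-.156,.096],[.588,.263,.03],[.588,.263,0]): print(proj(c,q),proj(s,q))
cv2.imwrite("pics/z2.png",np.hstack([cv2.resize(s["frame"][210:234,360:384,::-1],(390,390),interpolation=0),cv2.resize(s["frame"][240:270,335:365,::-1],(390,390),interpolation=0)]))
```

```text
ring depth pts 106 [0.5896845  0.26724346 0.0285872 ] [0.58942276 0.26734874 0.02954635]
ring eye [[0.58887738 0.26532117 0.03      ]]
tip eye [[ 0.52437266 -0.09695241  0.08      ]]
19 (np.float64(331.9), np.float64(183.2)) [ 0.6116 -0.1049  0.035 ] [ 0.6176 -0.105   0.01  ]
3 (np.float64(290.0), np.float64(183.0)) [0.6089 0.0098 0.035 ] [0.6148 0.0119 0.01  ]
3 (np.float64(374.0), np.float64(185.0)) [ 0.6097 -0.2201  0.035 ] [ 0.6156 -0.2225  0.01  ]
2 (np.float64(290.0), np.float64(191.5)) [0.5851 0.0089 0.035 ] [0.5906 0.011  0.01  ]
17 (np.float64(307.2), np.float64(192.8)) [ 0.5829 -0.0383  0.035 ] [ 0.5884 -0.0371  0.01  ]
3 (np.float64(341.0), np.float64(190.0)) [ 0.5932 -0.1302  0.035 ] [ 0.5988 -0.1309  0.01  ]
1 (np.float64(347.0), np.float64(191.0)) [ 0.5909 -0.1467  0.035 ] [ 0.5965 -0.1476  0.01  ]
7 (np.float64(358.7), np.float64(191.0)) [ 0.5918 -0.1786  0.035 ] [ 0.5974 -0.1802  0.01  ]
4 (np.float64(302.5), np.float64(192.5)) [ 0.5833 -0.0253  0.035 ] [ 0.5887 -0.0239  0.01  ]
16 (np.float64(329.5), np.float64(194.0)) [ 0.5812 -0.0991  0.035 ] [ 0.5866 -0.0992  0.01
[... 4043 characters left out ...]
 67  66  68  69  69 188 228 229 229 230 171]
 [201 198 218 225 189  74  69  64  69  65  68  68  71  67 186 226 229 229 231 202]
 [231 231 228 226 191  74  70  68  69  70  66  70  69  69 192 229 230 229 230 229]
 [232 231 229 227 191  78  69  68  68  71  66  68  71  65 187 229 229 230 230 229]
 [231 230 227 227 190  75  67  66  72  71  67  65  67  68 185 228 229 228 229 229]
 [231 230 229 227 188  73  68  71  69  66  67  66  67  67 186 228 230 228 230 230]]
[[328.97733065 211.76177595]] [[351.93747616 248.9713836 ]]
[[351.03301567 212.05106505]] [[350.96669701 252.47550007]]
[[197.72324675 188.33587155]] [[372.26497935 217.73966833]]
[[200.56327742 190.72446491]] [[372.06215052 226.09030426]]
```

View pics/z2.png

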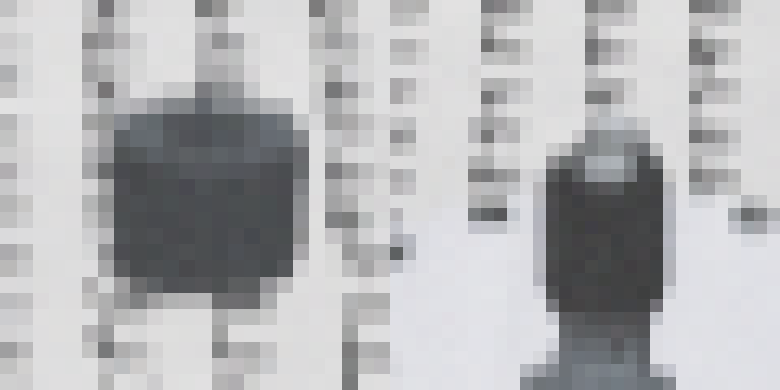

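Both methods agree. The spindle is at (0.524,-0.097), confirmed by the circle of dial holes (r≈57 mm, yaw≈-2°). The knob is at (0.522,-0.154) and the tall ring at (0.589,0.266). Moving above the ring.

Call:
carry_out(plan=[[100,50,-41,0,0,0,0.03],[100,100,-82,0,0,0,0.06],[100,150,-122,0,0,0,0.1],[100,200,-163,0,0,0,0.13],[100,250,-204,0,0,0,0.16],[100,300,-245,0,0,0,0.2],[100,350,-286,0,0,0,0.23],[100,407,-332,0,0,0,0.26]])

```text
time_s: 0.9
tool_pos: [0.4927, 0.3434, 0.2254]
ee_rot: [0.017, 1.0, -0.0, -0.0]
wrist_force: [0.5, 0.6, -0.5]
grip_width: 1.0
grip_force: 0.0
```

Call:
carry_out(plan=[[100,0,0,0,0,0,0]])

```text
time_s: 1.0
tool_pos: [0.4953, 0.3414, 0.2253]
ee_rot: [0.019, 1.0, -0.001, 0.001]
wrist_force: [-0.9, -0.4, 0.2]
grip_width: 0.999
grip_force: 0.0
```

Call:
carry_out(plan=[[100,40,-32,-20,0,0,0],[100,75,-60,-60,0,0,0],[100,94,-75,-100,0,0,0],[100,94,-75,-140,0,0,0],[100,94,-75,-140,0,0,0],[100,94,-75,-140,0,0,0]])

```text
time_s: 1.6
tool_pos: [0.5843, 0.2705, 0.0854]
ee_rot: [0.017, 1.0, -0.0, -0.001]
wrist_force: [0.6, -0.3, -0.2]
grip_width: 0.998
grip_force: 0.0
```

Call:
carry_out(plan=[[100,5,-4,0,0,0,0],[100,5,-4,-35,0,0,0],[100,5,-4,-60,0,0,0],[100,5,-4,-69,0,0,0],[100,5,-4,-69,0,0,0],[100,5,-4,-69,0,0,0]])

```text
time_s: 2.2
tool_pos: [0.5916, 0.2669, 0.0187]
ee_rot: [0.017, 1.0, 0.001, 0.001]
wrist_force: [-0.0, 0.4, 0.3]
grip_width: 0.999
grip_force: 0.0
```

Call:
carry_out(plan=[[30,-2,0,-2,0,0,0],[30,-2,0,-2,0,0,0],[30,-2,0,-2,0,0,0],[30,-2,0,-2,0,0,0],[30,-2,0,-2,0,0,0],[30,-2,0,-2,0,0,0],[30,-2,0,-2,0,0,0],[30,-2,0,-2,0,0,0]], squeeze=5)

```text
time_s: 3.0
tool_pos: [0.5885, 0.2662, 0.0146]
ee_rot: [0.017, 1.0, 0.0, 0.0]
wrist_force: [0.7, 0.4, -0.4]
grip_width: 0.437
grip_force: 5.0
```

Call:
carry_out(plan=[[70,0,0,0,0,0,0],[70,0,0,0,0,0,0],[70,0,0,0,0,0,0],[70,0,0,0,0,0,-0.14],[70,0,0,0,0,0,-0.28],[70,0,0,0,0,0,-0.42],[70,0,0,0,0,0,-0.56],[70,0,0,0,0,0,-0.7]])

```text
time_s: 3.8
tool_pos: [0.5885, 0.2661, 0.0146]
ee_rot: [0.362, 0.932, -0.0, -0.0]
wrist_force: [-0.0, -0.2, 0.5]
grip_width: 0.699
grip_force: 0.0
```

Call:
carry_out(plan=[[70,0,0,0,0,0,-0.14],[70,0,0,0,0,0,-0.28],[70,0,0,0,0,0,-0.42],[70,0,0,0,0,0,-0.56],[70,0,0,0,0,0,-0.7],[70,0,0,0,0,0,-0.87],[70,0,0,0,0,0,-0.87],[70,0,0,0,0,0,-0.87]])

```text
time_s: 4.6
tool_pos: [0.5885, 0.2661, 0.0146]
ee_rot: [0.718, 0.696, -0.0, 0.0]
wrist_force: [0.4, -0.1, -0.3]
grip_width: 0.699
grip_force: 0.0
```

Call:
carry_out(plan=[[30,0,0,0,0,0,0],[30,0,0,0,0,0,0],[30,0,0,0,0,0,0],[30,0,0,0,0,0,0],[30,0,0,0,0,0,0],[30,0,0,0,0,0,0]], squeeze=5)

```text
time_s: 5.2
tool_pos: [0.5885, 0.2661, 0.0146]
ee_rot: [0.719, 0.695, 0.0, 0.0]
wrist_force: [0.5, -1.0, -0.0]
grip_width: 0.433
grip_force: 5.0
```

Call:
carry_out(plan=[[30,0,0,0,0,0,0],[30,0,0,0,0,0,0],[30,0,0,10,0,0,0],[30,0,0,60,0,0,0],[30,0,0,100,0,0,0],[30,0,0,120,0,0,0],[30,0,0,120,0,0,0],[30,0,0,120,0,0,0]], squeeze=25)

```text
time_s: 6.0
tool_pos: [0.5882, 0.266, 0.1345]
ee_rot: [0.719, 0.695, 0.0, 0.0]
wrist_force: [-1.0, 0.2, -1.8]
grip_width: 0.422
grip_force: 25.0
```

Call:
carry_out(plan=[[30,-7,-40,0,0,0,0],[30,-14,-80,0,0,0,0],[30,-21,-120,0,0,0,0],[30,-28,-160,0,0,0,0],[30,-35,-200,0,0,0,0],[30,-42,-240,0,0,0,0],[30,-49,-280,0,0,0,0],[30,-55,-310,0,0,0,0]])

```text
time_s: 6.8
tool_pos: [0.5314, -0.0458, 0.1326]
ee_rot: [0.719, 0.695, -0.001, -0.001]
wrist_force: [0.4, -0.4, -0.9]
grip_width: 0.426
grip_force: 25.0
```

Call:
carry_out(plan=[[30,-5,-30,0,0,0,0],[30,-9,-53,0,0,0,0],[30,-9,-53,0,0,0,0],[30,-9,-53,0,0,0,0]])

```text
time_s: 7.2
tool_pos: [0.5234, -0.0968, 0.1332]
ee_rot: [0.72, 0.694, -0.001, -0.001]
wrist_force: [0.0, -0.3, -0.2]
grip_width: 0.427
grip_force: 25.0
```

Run:
```python
from h import *
s=cam("side"); print(sense()["tool_pos"])
cv2.imwrite("pics/s2.png",cv2.resize(s["frame"][205:285,300:400,::-1],(750,600),interpolation=0))
for q in ([.524,-.097,.08],[.524,-.097,.119],[.524,-.097,.149]): print(proj(s,q))
```

```text
[ 0.52375694 -0.09630079  0.13342152]
[[351.9455778  248.66407116]]
[[352.04843353 235.3756077 ]]
[[352.12914015 224.94870265]]
```

View pics/s2.png

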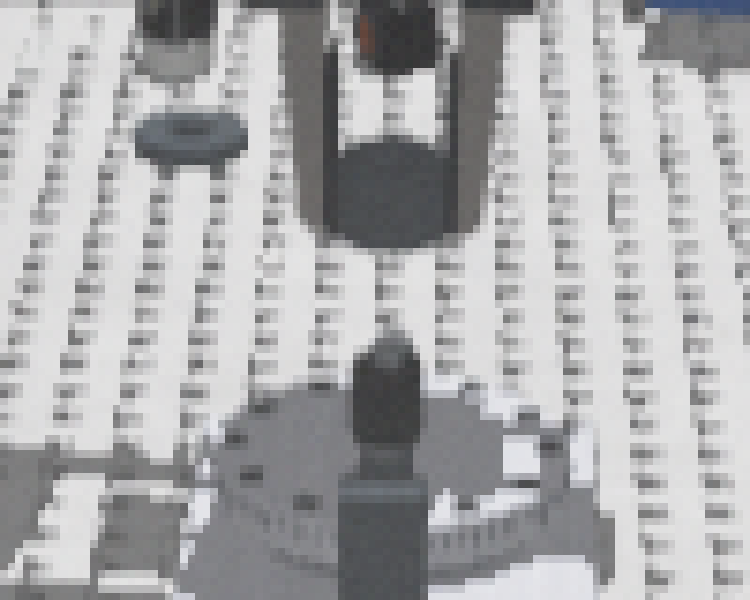

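The ring is held level, and its centre column (~352.3) matches the spindle (~352.4). Descending with force checks.

Call:
carry_out(plan=[[30,0,-1,-20,0,0,0],[30,0,-1,-38,0,0,0],[30,0,-1,-42,0,0,0],[30,0,-1,-46,0,0,0],[30,0,-1,-50,0,0,0]])

```text
time_s: 7.75
tool_pos: [0.5249, -0.0974, 0.0848]
ee_rot: [0.719, 0.695, 0.0, 0.0]
wrist_force: [1.1, 0.0, -1.4]
grip_width: 0.428
grip_force: 25.0
```

Call:
carry_out(plan=[[30,0,0,-8,0,0,0],[30,0,0,-16,0,0,0],[30,0,0,-24,0,0,0],[30,0,0,-30,0,0,0],[30,0,0,-32,0,0,0],[30,0,0,-32,0,0,0]])

```text
time_s: 8.35
tool_pos: [0.5243, -0.0979, 0.0522]
ee_rot: [0.719, 0.695, -0.0, -0.0]
wrist_force: [0.5, -0.0, -0.9]
grip_width: 0.424
grip_force: 25.0
```

Call:
carry_out(plan=[[30,0,0,-1,0,0,0],[30,0,0,-2,0,0,0],[30,0,0,-3,0,0,0],[30,0,0,-3,0,0,0]], squeeze=10)

```text
time_s: 8.75
tool_pos: [0.5245, -0.0979, 0.0496]
ee_rot: [0.719, 0.695, 0.0, 0.0]
wrist_force: [-0.0, -0.6, -0.5]
grip_width: 0.428
grip_force: 10.0
```

Call:
carry_out(plan=[[75,0,0,0,0,0,0],[75,0,0,0,0,0,0],[75,0,0,0,0,0,0],[75,0,0,0,0,0,0],[75,0,0,30,0,0,0],[75,0,0,70,0,0,0],[75,0,0,80,0,0,0],[75,0,0,80,0,0,0]])

```text
time_s: 9.55
tool_pos: [0.5257, -0.0981, 0.1312]
ee_rot: [0.719, 0.695, 0.001, 0.001]
wrist_force: [0.6, 1.0, -0.5]
grip_width: 0.754
grip_force: 0.0
```

Call:
carry_out(plan=[[75,-1,-28,20,0,0,0],[75,-2,-57,20,0,0,0],[75,-2,-57,20,0,0,0],[75,-2,-57,20,0,0,0]])

```text
time_s: 9.95
tool_pos: [0.5215, -0.1549, 0.1481]
ee_rot: [0.72, 0.694, -0.0, -0.001]
wrist_force: [-1.0, -0.2, -0.7]
grip_width: 0.752
grip_force: 0.0
```

Run:
```python
from h import *
s=cam("side"); t=cam("top"); print(sense()["tool_pos"])
cv2.imwrite("pics/s3.png",np.hstack([cv2.resize(s["frame"][215:295,310:390,::-1],(400,400),interpolation=0),cv2.resize(t["frame"][170:250,290:370,::-1],(400,400),interpolation=0)]))
W=pts(s); m=(abs(W[...,0]-.524)<.03)&(abs(W[...,1]+.097)<.03)&(W[...,2]>.05)&(W[...,2]<.08); print(m.sum(),W[m].min(0),W[m].max(0),np.median(W[m],0))
```

```text
[ 0.521687   -0.15412741  0.14834626]
57 [ 0.50518493 -0.11822795  0.05117311] [ 0.54334717 -0.08308819  0.07999591] [ 0.53513318 -0.10378131  0.06361697]
```

View pics/s3.png

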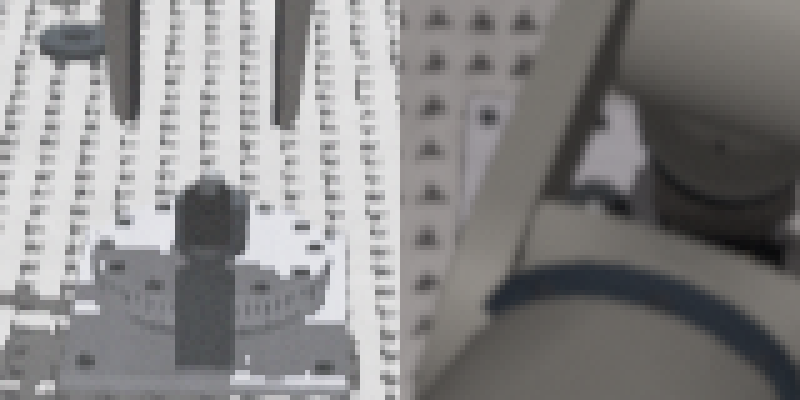

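The ring lies around the spindle on the dial (top at about 64 mm), and the fingers straddle the knob centrally (both at crop column ~206). Descending and gripping.

Call:
carry_out(plan=[[75,0,0,-30,0,0,0],[75,0,0,-55,0,0,0],[75,0,0,-70,0,0,0],[75,0,0,-70,0,0,0],[75,0,0,-70,0,0,0]])

```text
time_s: 10.55
tool_pos: [0.5223, -0.1542, 0.0794]
ee_rot: [0.719, 0.695, -0.0, -0.0]
wrist_force: [0.1, 0.1, -0.9]
grip_width: 0.746
grip_force: 0.0
```

Call:
carry_out(plan=[[10,0,0,0,0,0,0],[10,0,0,0,0,0,0],[10,0,0,0,0,0,0],[10,0,0,0,0,0,0],[10,0,0,0,0,0,0],[10,0,0,0,0,0,0],[10,0,0,0,0,0,0],[10,0,0,0,0,0,0]], squeeze=35)

```text
time_s: 11.35
tool_pos: [0.5228, -0.155, 0.0797]
ee_rot: [0.719, 0.695, 0.0, 0.0]
wrist_force: [1.1, 0.8, 0.6]
grip_width: 0.253
grip_force: 35.0
```

Call:
carry_out(plan=[[10,0,0,3,0,0,0],[10,0,0,6,0,0,0],[10,0,0,9,0,0,0],[10,0,0,12,0,0,0],[10,0,0,12,0,0,0],[10,0,0,12,0,0,0]])

```text
time_s: 11.95
tool_pos: [0.5228, -0.1549, 0.0916]
ee_rot: [0.719, 0.695, 0.0, 0.0]
wrist_force: [5.5, 0.0, -7.8]
grip_width: 0.25
grip_force: 35.0
```

Call:
carry_out(plan=[[10,0,0,1,0,0,0],[10,0,0,2,0,0,0],[10,0,0,2,0,0,0],[10,0,0,2,0,0,0]])

```text
time_s: 12.35
tool_pos: [0.5227, -0.1549, 0.0934]
ee_rot: [0.719, 0.695, 0.0, 0.0]
wrist_force: [5.6, -0.7, -8.9]
grip_width: 0.254
grip_force: 35.0
```

Call:
carry_out(plan=[[10,0.5,0,0.5,0,0,0],[10,0.5,0,1,0,0,0],[10,0.5,0,1,0,0,0]])

```text
time_s: 12.65
tool_pos: [0.5227, -0.1549, 0.0939]
ee_rot: [0.719, 0.695, -0.0, -0.0]
wrist_force: [5.8, -2.1, -15.4]
grip_width: 0.257
grip_force: 35.0
```

Call:
carry_out(plan=[[10,0,0,0,0,0,0],[10,0,0,0,0,0,0],[10,0,0,0,0,0,0],[10,0,0,0,0,0,0]], squeeze=45)

```text
time_s: 13.05
tool_pos: [0.5228, -0.1549, 0.0939]
ee_rot: [0.719, 0.695, -0.0, -0.0]
wrist_force: [6.8, -1.4, -15.0]
grip_width: 0.251
grip_force: 45.0
```

Run:
```python
from h import *
s=cam("side"); S=sense(); print(S["tool_pos"],S["wrist_force"])
cv2.imwrite("pics/s4.png",cv2.resize(s["frame"][215:295,310:390,::-1],(600,600),interpolation=0))
print(proj(s,[.522,-.166,.066]),proj(s,[.522,-.166,.080]),proj(s,[.522,-.154,.11]))
```

```text
[ 0.52274509 -0.15490415  0.09385504] [  6.15985513  -2.15466525 -15.56320469]
[[350.84565737 264.57563607]] [[350.87920824 259.71524648]] [[351.01051797 247.23298673]]
```

View pics/s4.png

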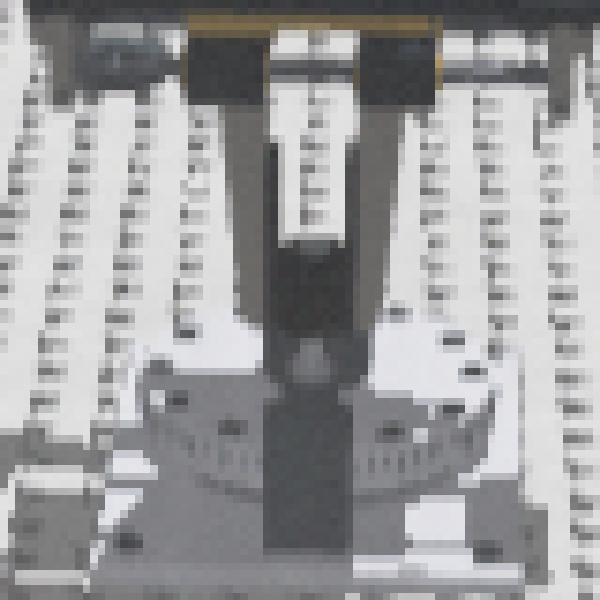

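The picture shows the knob raised: its lower edge is at row ~260, against a predicted 259.7 at the stop, and the shank is exposed. The force is steady at about 15 N, so the plunger is on its stop.

```bash
python3 -c "
from workcell import close_job
print(close_job())"
```

```text
the job is handed in; nothing more can be done
None
```

The tall ring is on the spindle down at the dial and released, the plunger is held up at its stop by the gripper, and the job is handed in at about 13 s.

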